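# Stop the stool seat's high spot at the pointer

### The arm

A 6-joint arm with a two-finger parallel gripper is mounted at the origin on the work surface. World frame = base frame: x ahead of the robot, y to its left, z up, the work surface at z = 0. Lengths are in m, angles in rad, forces in N, time in s.
With the tool pointing down it reaches from about 0.35 to 0.775 m from the base axis. Payload 5.5 kg.
Tool frame: the origin (TCP) lies midway between the tips of the shut fingers; the grasp point (between the pads) lies 19 mm behind it; z points along the fingers, y is the line along which they close (so a half turn about z gives the same grasp; the last joint's range is limited). The gripper opens to 85 mm and grips with 20 to 120 N. Pads are 22 mm wide; open, the fingers measure 114 mm over their backs; the gripper's body (76 mm by 85 mm) begins 54 mm behind the grasp point. The pads swing forward as they close: fully open they stand 13 mm farther back than shut.
Start: joints at [1.09, 0.313, 0.046, 1.304, 0, 1.431], TCP at [0.192, 0.542, 0.231] pointing down, gripper open.
Joint ranges: [-2.76, 2.76], [-0.86, 1.69], [-1.03, 1.26], [-2.2, 2.34], [-1.47, 1.5], [-3.14, 3.14]. Speed limits (rad/s): [2.57, 2.57, 3.14, 3.14, 3.14, 3.14].

### API

Orientations are given as a unit quaternion [x, y, z, w].
In Python, from plant import manip, optics, finder gives the robot as it stands.
- The arm moves only by the shell command python3 -m inch 'ROWS' [FORCE]. ROWS is JSON, a list of rows, each a list of 3 entries, a list of its own where there are three numbers: the turn, a rotation vector about the tool's x, y, z in degrees, then the shift along the tool's x, y, z in m, then the gripper command: -1 is shut, 1 is fully open, values between are in proportion. A call has 1 to 8 rows; each row is the pose to reach, as a shift and turn from the pose commanded when the call began, along the tool's axes at that moment; what a row does not reach only later rows make up. A row lasts 1/8 s, in which the tool goes at most 62.5 mm and 10.7 degrees, less where a joint would pass 70% of its speed; a pose out of reach is approached as far as the arm can. A call with a gripper value outside its range is refused whole. The fingers move at their own pace and stop on an object; FORCE is the grip in N (left out, the last holds). Time passes only in rows, so rows that repeat a pose let the fingers close. It gives the time, the measured TCP pose, the force, the opening and the grip force at its end, in the units of the state.
- manip.read_state(): the state, without advancing time (a new reading comes with each control period).
- optics.capture(name): name is "side" or "top" or "wrist"; returns the picture (384x512x3 uint8, red, green, blue); there is no depth.
- optics.camera_model(name): a dict with "camera_matrix" (3x3 intrinsics, pixels), "distortion" ([k1, k2, p1, p2, k3] as OpenCV has them; the pictures are not rectified), "rvec" (rotation vector, rad) and "tvec" (3), from world to camera coordinates, as OpenCV has them; the wrist camera has in their place "mount" (4x4, takes a point from camera to tool coordinates, whose origin is the TCP and whose axes are the flange's). Camera axes: x right, y down, z forward; pixel columns grow to the right and rows downward; lengths in m; the calibration is good to about 2 mm. A picture is of the moment at which its call begins: read the wrist's pose just before it. camera_model takes no time and is no camera call.
- manip.close_job(): hands the job in; it is judged then, once.
Trained networks look in the newest picture that a camera, given by its name, has taken for a name from the list of things; names that differ only in an ending like _2 or _b are one class to them, and where a whole thing is asked for, a point or a joint stands for the part that bears it (a point fixed in the world has none). Each returns a list of dicts, best first, with "conf" (0 to 1); they miss things now and then, are a little off and sometimes report something else, mostly with a low value. They report only what shows in the picture. A call takes as long as a camera call.
- finder.masks_of(label, camera): "region" (384x512 bool, what is visible of it) and "pixel" ([column, row] in pixels, amid what is visible of it).
The state is a dict: "t": time; "joint_positions": joint angles; "qd": joint speeds; "joint_torque": joint torques, N m; "tcp_pos": TCP position; "tool_rot": TCP orientation; "force": force on the tool from outside, world axes, zero at the start; "ft_torque": the same for the moment, N m; "grip_width": opening from 0.0 (shut) to 1.0 (fully open); "grasp_force": force on a finger pad.
Only numpy, scipy, OpenCV 4.12 (cv2) and the standard library are available. Lean on these libraries where they do the work, as an engineer would, in place of code of your own. Each camera call takes 0.05 s, during which the arm holds its last target. There are 200 camera calls.

### The job

The round wooden stool seat on the spray turntable is out of true: one strip of its glued-up rim sticks out farther than anything else. Using the upright post on the seat, turn it slowly until the middle of that farthest-sticking strip stands right at the tip of the fixed pointer, then let go and leave it at rest there.

Things in the scene. Friction and masses are not known exactly. Their poses are not given: they have to be found in the camera images.
- seat: Round wooden stool seat, 230 mm across, on a turntable, its top 85 mm above the bench; about 1.2 kg. Turns freely both ways on its upright axis, stays where left (2 N at the post moves it). Origin: on the axis, 53 mm above the bench; z up, x to the high spot. Two 34 mm wide strip ends stick out of its rim: the high spot, by 16 mm, and on the far side a lesser one, by 6 mm. A spare seat lies by.
- high_spot (a point): Middle of the outer face of the strip that sticks out farthest, 131 mm from the turning axis and 71 mm above the bench; turns with the seat.
- post_top (a point): Centre of the top of the upright round wooden post on the seat: 24 mm thick, 64 mm tall, its top 149 mm above the bench, 80 mm from the axis, 104 degrees anticlockwise (from above) of the high spot. Its wooden sleeve spins freely on its pin, like a crank handle, so a gripper holding it from above need not turn as it goes round. Nothing else nearby rises above 100 mm.
- pointer_tip (a point): Tip of the fixed metal pointer, a level pin on a 76 mm high post on the turntable's foot, aimed at the turning axis: 140 mm from the axis, 71 mm above the bench, 9 mm clear of the high spot when that stands before it. It may be on any side of the turntable and never moves.

How it is judged:
By the outcome, as a careful person would: the job done as asked, in the order asked, and still so for the second after the job is handed in, with the robot touching nothing.
It also fails if it takes over 38 s, if anything falls off the work surface, if the arm or the gripper's body presses on something with over 40 N, if the wrist force passes 120 N, or if a joint passes its speed limit or range.

## Working session

There is one attempt and no reset: what is moved stays moved. The work goes in short steps, Python scripts to look and compute and a shell command to move; the robot and the scene stay as the last step left them, time stands still between calls to the robot, and variables do not carry over. Pictures are saved under pics/ and viewed, at most 10 in all, crops included, and the job is handed in when it is done.

```bash
mkdir -p pics; cat > h.py <<'E'
import numpy as np, cv2
from plant import manip, optics, finder
from scipy.spatial.transform import Rotation as R
def cam(name, st=None):
    m=optics.camera_model(name); K=np.array(m["camera_matrix"],float); d=np.array(m["distortion"],float)
    if name=="wrist":
        T=np.eye(4); T[:3,:3]=R.from_quat(st["tool_rot"]).as_matrix(); T[:3,3]=st["tcp_pos"]
        W=np.linalg.inv(T@np.array(m["mount"])); return K,d,W[:3,:3],W[:3,3]
    return K,d,cv2.Rodrigues(np.array(m["rvec"],float))[0],np.array(m["tvec"],float).ravel()
def at_z(c,px,z):
    K,d,Rm,t=c; u=cv2.undistortPoints(np.array(px,float).reshape(-1,1,2),K,d).reshape(-1,2)
    r=np.c_[u,np.ones(len(u))]@Rm; o=-Rm.T@t
    return o+r*((z-o[2])/r[:,2])[:,None]
def proj(c,P):
    K,d,Rm,t=c; return cv2.projectPoints(np.array(P,float).reshape(-1,3),cv2.Rodrigues(Rm)[0],t,K,d)[0].reshape(-1,2)
def shot(name,file=None):
    st=manip.read_state(); im=optics.capture(name)
    if file: cv2.imwrite("pics/"+file,im[:,:,::-1])
    return im,cam(name,st)
E
python3 - <<'E'
from h import *
ims=[]
for n,in (("top",),("side",)):
    im,c=shot(n); ims.append(im)
    print(n,"cam pos",-c[2].T@c[3])
    for l,z in (("seat",.085),("high_spot",.071),("post_top",.149),("pointer_tip",.071)):
        for q in finder.masks_of(l,n)[:4]:
            print(l,round(q["conf"],2),np.round(q["pixel"]),q["region"].sum(),at_z(c,[q["pixel"]],z)[0].round(3))
for n,i in zip(("top","side"),ims): cv2.imwrite(f"pics/{n}0.png",i[:,:,::-1])
s=manip.read_state();print(s["t"],s["tcp_pos"],R.from_quat(s["tool_rot"]).as_matrix().round(3))
E
```

```text
top cam pos [0.39780447 0.0615888  0.97191236]
seat 0.89 [254. 198.] 11481 [0.594 0.032 0.085]
high_spot 0.63 [260. 197.] 11138 [0.6   0.02  0.071]
post_top 0.73 [241. 150.] 264 [0.67  0.049 0.149]
pointer_tip 0.93 [254. 196.] 11754 [0.601 0.031 0.071]
side cam pos [ 0.55242826 -0.44612561  0.53000952]
seat 0.88 [269. 228.] 12281 [0.595 0.002 0.085]
high_spot 0.76 [269. 225.] 12190 [0.597 0.023 0.071]
high_spot 0.33 [274. 225.] 13812 [0.606 0.023 0.071]
post_top 0.76 [317. 192.] 475 [0.669 0.013 0.149]
pointer_tip 0.75 [275. 226.] 13850 [0.607 0.021 0.071]
0.5 [0.19219832 0.54192174 0.23128905] [[-0.942  0.334  0.   ]
 [ 0.334  0.942 -0.   ]
 [-0.    -0.    -1.   ]]
```

View pics/top0.png

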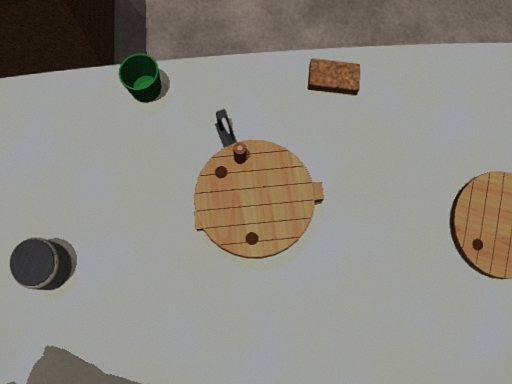

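View pics/side0.png

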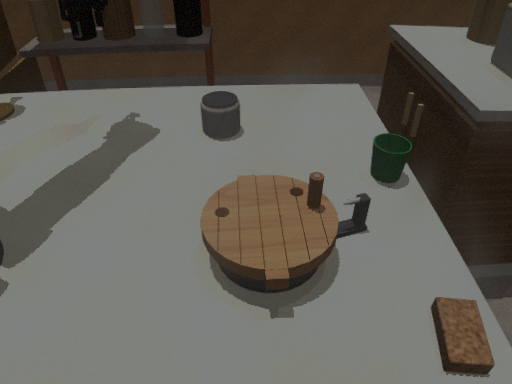

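The top view shows the seat at about (254,198), with the high spot at its right (317,191) and the lesser strip at its left (199,222). The post is at (240,150) and the pointer at about (228,128). The side view agrees: post at (316,190), pointer at (350,203), high spot at (277,275). Next I'll fit a model and check the overlay.

```bash
cat > fit.py <<'E'
from h import *
from scipy.optimize import differential_evolution as DE
def mask(c,p):
    x,y,th=p; m=np.zeros((384,512),np.uint8)
    a=np.linspace(0,2*np.pi,120); P=[]
    disc=np.vstack([np.c_[x+.115*np.cos(a),y+.115*np.sin(a),0*a+z] for z in (.085,.057)])
    hulls=[disc]
    for ang,r in ((th,.131),(th+np.pi,.121)):
        l=np.array([[r,s*.017] for s in (-1,1)]+[[.08,s*.017] for s in (-1,1)]); Q=np.array([[np.cos(ang),-np.sin(ang)],[np.sin(ang),np.cos(ang)]])
        g=l@Q.T+[x,y]; hulls.append(np.vstack([np.c_[g,np.full(4,z)] for z in (.081,.061)]))
    for h in hulls: cv2.fillConvexPoly(m,cv2.convexHull(np.round(proj(c,h)*16).astype(np.int32)),1,shift=4)
    return m>0
def fit(data,far=np.pi):
    f=lambda p:sum((mask(c,p)!=g).sum() for c,g in data)
    r=DE(f,[(.55,.65),(-.02,.08),(-np.pi,np.pi)],seed=1,maxiter=40,popsize=10,polish=False); return r.x,r.fun
E
python3 - <<'E'
from fit import *
D={}
for n in ("top","side"):
    im,c=shot(n); g=finder.masks_of("seat",n)[0]["region"]; D[n]=(im,c,g)
for k in (["top"],["side"],["top","side"]):
    p,e=fit([D[n][1:] for n in k]); print(k,p[:2].round(4),np.degrees(p[2]).round(1),e)
for n,x0,y0 in (("top",180,95),("side",190,140)):
    im,c,g=D[n]; o=im.copy()
    b=cv2.resize(o[y0:y0+170,x0:x0+200],None,fx=4,fy=4,interpolation=cv2.INTER_CUBIC)[:,:,::-1].copy()
    m=cv2.resize(mask(c,p).astype(np.uint8)[y0:y0+170,x0:x0+200],None,fx=4,fy=4,interpolation=0)
    cv2.drawContours(b,cv2.findContours(m,0,2)[0],-1,(255,0,0),1)
    a=p[2]+np.radians(104); pt=proj(c,[[p[0]+.08*np.cos(a),p[1]+.08*np.sin(a),.149]])[0]
    cv2.circle(b,tuple(int(v) for v in (pt-[x0,y0])*4),4,(0,255,0),-1)
    cv2.imwrite(f"pics/{n}1.png",b[:600])
E
```

```text
['top'] [0.5974 0.0323] -89.0 465.0
['side'] [0.5982 0.035 ] -89.4 509.0
['top', 'side'] [0.598  0.0328] 90.5 1417.0
```

View pics/top1.png

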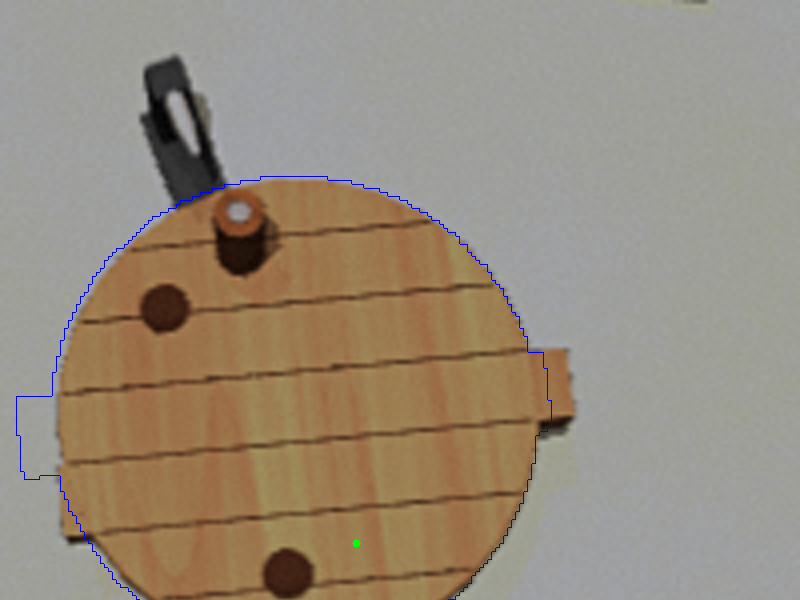

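View pics/side1.png

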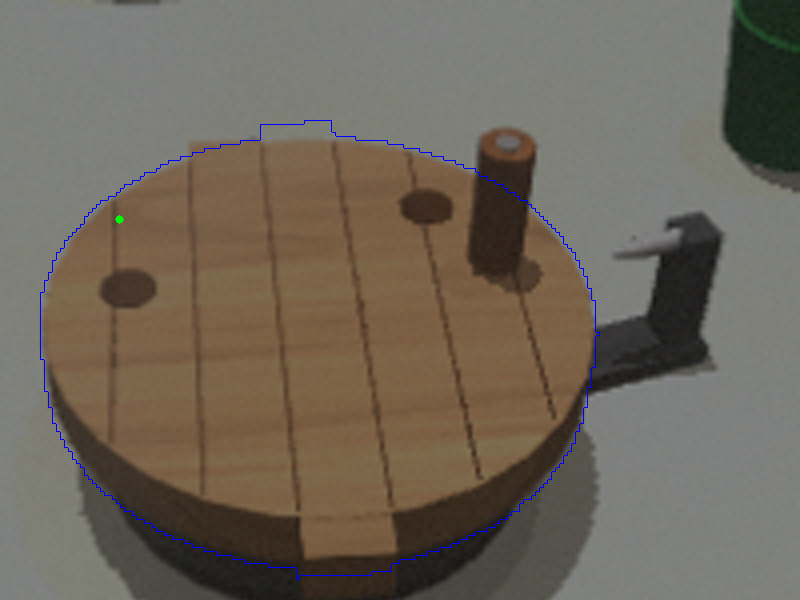

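The combined fit picked the wrong branch, with the strips flipped. The true pixels in full-picture coordinates are: post top at (240,147.8) top and (316.8,175.3) side, pointer tip at about (229.2,133) top and (343.8,203.8) side, and the high strip on the right in the top view.

```bash
python3 - <<'E'
from h import *
C=np.array([.598,.0335]); t=cam("top"); s=cam("side")
T=lambda l:np.array(l)/4.+[180,95]; S=lambda l:np.array(l)/4.+[190,140]
def rep(n,p):
    d=p[:,:2]-C; print(n,p[:,:2].round(4).tolist(),"r",np.hypot(*d.T).round(4),"ang",np.degrees(np.arctan2(d[:,1],d[:,0])).round(1))
rep("post T",at_z(t,T([[240,211]]),.149)); rep("post S",at_z(s,S([[507,141]]),.149))
rep("ptr T tip,base",at_z(t,T([[197,152],[172,93]]),.071)); rep("ptr S",at_z(s,S([[615,255],[680,238]]),.071))
for z in (.085,.078):rep(f"strip outer T {z}",at_z(t,T([[568,348],[574,414],[571,381]]),z))
for z in (.085,.08): rep(f"strip outer S {z}",at_z(s,S([[302,557],[395,553],[348,555]]),z))
for l,c,F in (([[98,532],[522,491]],t,T),([[65,394],[527,350]],t,T),([[70,463],[530,420]],t,T),([[263,150],[298,508]],s,S),([[335,146],[391,508]],s,S)):
    p=at_z(c,F(l),.085); d=p[1]-p[0]; print("line ang",np.degrees(np.arctan2(d[1],d[0])).round(1))
st=manip.read_state(); Rm=R.from_quat(st["tool_rot"]).as_matrix()
print(st["t"])
E
```

```text
post T [[0.6751, 0.0508]] r [0.079] ang [12.6]
post S [[0.6759, 0.0544]] r [0.0806] ang [15.]
ptr T tip,base [[0.7339, 0.0686], [0.7664, 0.0788]] r [0.1404 0.1744] ang [14.5 15.1]
ptr S [[0.7352, 0.0704], [0.7677, 0.0804]] r [0.1421 0.1761] ang [15.  15.4]
strip outer T 0.085 [[0.6154, -0.1009], [0.5831, -0.1], [0.5992, -0.1004]] r [0.1355 0.1343 0.1339] ang [-82.6 -96.4 -89.5]
strip outer T 0.078 [[0.6171, -0.1022], [0.5845, -0.1012], [0.6008, -0.1017]] r [0.137  0.1354 0.1352] ang [-82.  -95.7 -88.8]
strip outer S 0.085 [[0.5829, -0.0994], [0.6159, -0.0996], [0.5992, -0.0995]] r [0.1337 0.1343 0.133 ] ang [-96.5 -82.4 -89.5]
strip outer S 0.08 [[0.5833, -0.0955], [0.6166, -0.0957], [0.5997, -0.0956]] r [0.1298 0.1305 0.1291] ang [-96.5 -81.8 -89.2]
line ang -89.2
line ang -89.1
line ang -89.3
line ang -89.5
line ang -89.5
0.7
```

```bash
python3 -m inch '[[[0,0,0],[-0.618,-0.299,0],1],[[0,0,0],[-0.618,-0.299,0],1],[[0,0,0],[-0.618,-0.299,0],1],[[0,0,0],[-0.618,-0.299,0],1],[[0,0,0],[-0.618,-0.299,0],1],[[0,0,0],[-0.618,-0.299,0],1],[[0,0,0],[-0.618,-0.299,0],1],[[0,0,0],[-0.618,-0.299,0],1]]' 25
```

```text
t: 1.7
tcp_pos: [0.545, 0.1846, 0.2316]
tool_rot: [0.17, 0.986, 0.0, 0.0]
force: [0.4, 0.8, -0.8]
grip_width: 0.999
grasp_force: 0.0
```

```bash
python3 -m inch '[[[0,0,0],[-0.168,-0.081,0],1],[[0,0,0],[-0.168,-0.081,0],1],[[0,0,0],[-0.168,-0.081,0],1],[[0,0,0],[-0.168,-0.081,0],1],[[0,0,0],[-0.168,-0.081,0],1]]'; python3 - <<'E'
from h import *
st=manip.read_state(); im,c=shot("wrist","w1.png"); q=finder.masks_of("post_top","wrist")
for k in q[:2]: print(k["conf"],k["pixel"],at_z(c,[k["pixel"]],.149))
print(proj(c,[[.675,.0525,.149],[.5975,.033,.085],[.7345,.0695,.071]]).round(1), st["tcp_pos"])
E
```

```text
t: 2.33
tcp_pos: [0.6745, 0.0537, 0.2307]
tool_rot: [0.17, 0.985, 0.0, -0.001]
force: [0.7, 0.2, 0.7]
grip_width: 1.002
grasp_force: 0.0
0.82 [251.9, 196.9] [[0.66563946 0.05515987 0.149     ]]
[[252.8 209.1]
 [203.9 115.8]
 [287.6 230. ]] [0.67453414 0.05371561 0.23067617]
```

View pics/w1.png

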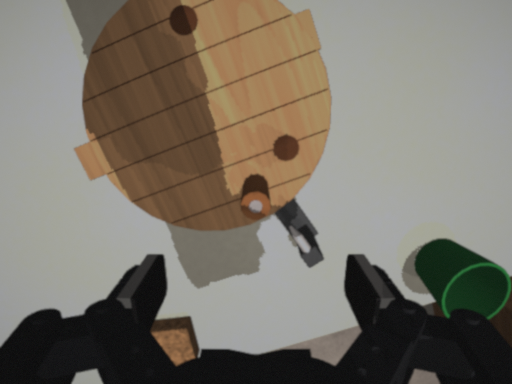

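The wrist view shows the post top at (256,206), within about 3 px of the prediction, and it falls between the fingers. I'll descend and grip.

```bash
python3 -m inch '[[[0,0,0],[0,0,0.06],1],[[0,0,0],[0,0,0.1],1],[[0,0,0],[0,0,0.119],1],[[0,0,0],[0,0,0.119],0],[[0,0,0],[0,0,0.119],-1],[[0,0,0],[0,0,0.119],-1],[[0,0,0],[0,0,0.119],-1],[[0,0,0],[0,0,0.119],-1]]' 25
```

```text
t: 3.42
tcp_pos: [0.6756, 0.0537, 0.1142]
tool_rot: [0.17, 0.986, 0.0, 0.001]
force: [-2.2, 0.2, 6.4]
grip_width: 0.273
grasp_force: 25.6
```

```bash
cat > arc.py <<'E'
import sys; from h import *
a0,step,n=map(float,sys.argv[1:4]); C=np.array([.5975,.033]) if len(sys.argv)<6 else np.array(list(map(float,sys.argv[4:6])))
Rm=R.from_quat(manip.read_state()["tool_rot"]).as_matrix()
f=lambda a:np.array([C[0]+.08*np.cos(np.radians(a)),C[1]+.08*np.sin(np.radians(a)),0])
for i in range(1,int(n)+1): print(i,((f(a0+i*step)-f(a0))@Rm).round(4)[:2])
E
for a in 14.8 34.8 54.8 74.8 94.8; do echo $a; python3 arc.py $a 2.5 8;done
```

```text
14.8
1 [0.002  0.0028]
2 [0.0042 0.0056]
3 [0.0065 0.0082]
4 [0.0088 0.0108]
5 [0.0113 0.0132]
6 [0.0139 0.0156]
7 [0.0166 0.0178]
8 [0.0194 0.0199]
34.8
1 [0.0029 0.002 ]
2 [0.0058 0.0038]
3 [0.0089 0.0055]
4 [0.012  0.0071]
5 [0.0152 0.0086]
6 [0.0184 0.0099]
7 [0.0217 0.011 ]
8 [0.025 0.012]
54.8
1 [0.0034 0.0009]
2 [0.0068 0.0016]
3 [0.0102 0.0022]
4 [0.0137 0.0026]
5 [0.0172 0.0028]
6 [0.0207 0.003 ]
7 [0.0242 0.0029]
8 [0.0276 0.0027]
74.8
1 [ 0.0035 -0.0003]
2 [ 0.0069 -0.0008]
3 [ 0.0104 -0.0015]
4 [ 0.0138 -0.0023]
5 [ 0.0171 -0.0032]
6 [ 0.0204 -0.0043]
7 [ 0.0237 -0.0055]
8 [ 0.0269 -0.0069]
94.8
1 [ 0.0031 -0.0015]
2 [ 0.0062 -0.0032]
3 [ 0.0092 -0.0049]
4 [ 0.0122 -0.0068]
5 [ 0.015  -0.0089]
6 [ 0.0177 -0.011 ]
7 [ 0.0204 -0.0133]
8 [ 0.0229 -0.0157]
```

```bash
python3 -m inch '[[[0,0,0],[0.002,0.0028,0],-1],[[0,0,0],[0.0042,0.0056,0],-1],[[0,0,0],[0.0065,0.0082,0],-1],[[0,0,0],[0.0088,0.0108,0],-1],[[0,0,0],[0.0113,0.0132,0],-1],[[0,0,0],[0.0139,0.0156,0],-1],[[0,0,0],[0.0166,0.0178,0],-1],[[0,0,0],[0.0194,0.0199,0],-1]]'
```

```text
t: 4.42
tcp_pos: [0.6642, 0.078, 0.1142]
tool_rot: [0.17, 0.985, -0.001, 0.002]
force: [-0.6, -4.2, 6.3]
grip_width: 0.272
grasp_force: 25.6
```

Forces are low, so I'll continue.

```bash
python3 -m inch '[[[0,0,0],[0.0029,0.002,0],-1],[[0,0,0],[0.0058,0.0038,0],-1],[[0,0,0],[0.0089,0.0055,0],-1],[[0,0,0],[0.012,0.0071,0],-1],[[0,0,0],[0.0152,0.0086,0],-1],[[0,0,0],[0.0184,0.0099,0],-1],[[0,0,0],[0.0217,0.011,0],-1],[[0,0,0],[0.025,0.012,0],-1]]'
```

```text
t: 5.42
tcp_pos: [0.645, 0.0975, 0.1142]
tool_rot: [0.17, 0.985, -0.001, 0.002]
force: [-0.1, -4.0, 5.4]
grip_width: 0.273
grasp_force: 25.6
```

```bash
python3 -m inch '[[[0,0,0],[0.0034,0.0009,0],-1],[[0,0,0],[0.0068,0.0016,0],-1],[[0,0,0],[0.0102,0.0022,0],-1],[[0,0,0],[0.0137,0.0026,0],-1],[[0,0,0],[0.0172,0.0028,0],-1],[[0,0,0],[0.0207,0.003,0],-1],[[0,0,0],[0.0242,0.0029,0],-1],[[0,0,0],[0.0276,0.0027,0],-1]]'
```

```text
t: 6.42
tcp_pos: [0.6203, 0.1094, 0.1142]
tool_rot: [0.17, 0.985, -0.0, 0.002]
force: [1.8, -4.4, 4.9]
grip_width: 0.272
grasp_force: 25.6
```

```bash
python3 -m inch '[[[0,0,0],[0.0035,-0.0003,0],-1],[[0,0,0],[0.0069,-0.0008,0],-1],[[0,0,0],[0.0104,-0.0015,0],-1],[[0,0,0],[0.0138,-0.0023,0],-1],[[0,0,0],[0.0171,-0.0032,0],-1],[[0,0,0],[0.0204,-0.0043,0],-1],[[0,0,0],[0.0237,-0.0055,0],-1],[[0,0,0],[0.0269,-0.0069,0],-1]]'
```

```text
t: 7.42
tcp_pos: [0.5931, 0.1123, 0.1142]
tool_rot: [0.17, 0.985, -0.0, 0.003]
force: [1.9, -2.7, 5.6]
grip_width: 0.272
grasp_force: 25.5
```

```bash
python3 -m inch '[[[0,0,0],[0.0031,-0.0015,0],-1],[[0,0,0],[0.0062,-0.0032,0],-1],[[0,0,0],[0.0092,-0.0049,0],-1],[[0,0,0],[0.0122,-0.0068,0],-1],[[0,0,0],[0.015,-0.0089,0],-1],[[0,0,0],[0.0177,-0.011,0],-1],[[0,0,0],[0.0204,-0.0133,0],-1],[[0,0,0],[0.0229,-0.0157,0],-1]]'; python3 - <<'E'
from h import *
im,c=shot("top")
b=cv2.resize(im[95:245,180:380],None,fx=4,fy=4,interpolation=cv2.INTER_CUBIC)[:,:,::-1]
cv2.imwrite("pics/top2.png",b)
E
```

```text
t: 8.43
tcp_pos: [0.5663, 0.1057, 0.1141]
tool_rot: [0.17, 0.985, 0.001, 0.003]
force: [2.5, -1.2, 6.4]
grip_width: 0.273
grasp_force: 25.5
```

View pics/top2.png

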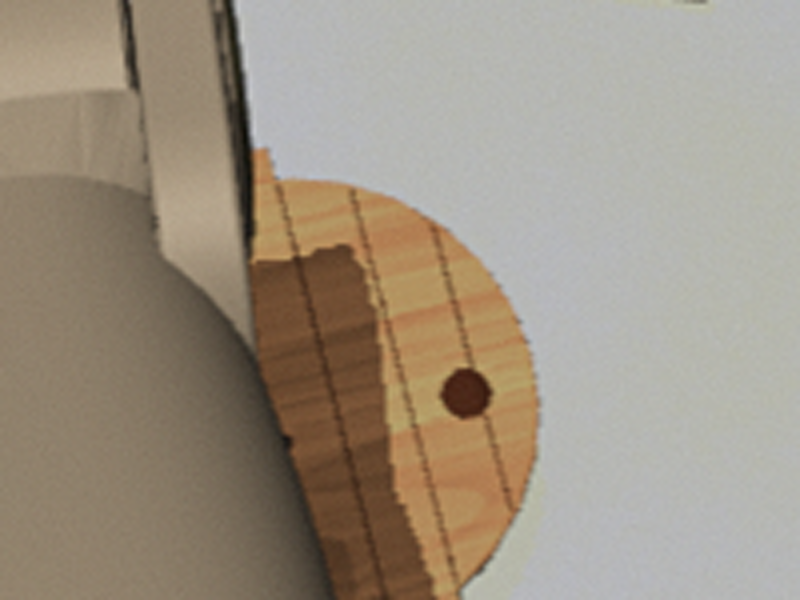

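The arm hides part of the seat, but the slat lines are clear: (280,190)-(385,597), (352,188)-(455,585) and (436,232)-(513,507). I'll take the seat angle from them.

```bash
python3 - <<'E'
from h import *
c=cam("top")
for l in ([[385,597],[280,190]],[[455,585],[352,188]],[[513,507],[436,232]]):
    p=at_z(c,np.array(l)/4.+[180,95],.085); d=p[1]-p[0]; print(np.degrees(np.arctan2(d[1],d[0])).round(2))
P=np.array([[.6642,.078],[.645,.0975],[.6203,.1094],[.5931,.1123],[.5663,.1057],[.6756,.0537]])
A=np.c_[2*P,np.ones(6)]; s=np.linalg.lstsq(A,(P**2).sum(1),rcond=None)[0]; print(s[:2],np.sqrt(s[2]+s[0]**2+s[1]**2))
d=P-s[:2]; print(np.degrees(np.arctan2(d[:,1],d[:,0])).round(1))
E
python3 arc.py 114.8 1 4;
```

```text
8.95
8.58
9.2
[0.5984298  0.03240767] 0.08004184655197508
[ 34.7  54.4  74.1  93.8 113.7  15.4]
1 [ 0.001 -0.001]
2 [ 0.002 -0.002]
3 [ 0.0029 -0.003 ]
4 [ 0.0039 -0.004 ]
```

```bash
python3 -m inch '[[[0,0,0],[0.001,-0.001,0],-1],[[0,0,0],[0.002,-0.002,0],-1],[[0,0,0],[0.003,-0.003,0],-1],[[0,0,0],[0.0039,-0.004,0],-1],[[0,0,0],[0.0048,-0.005,0],-1],[[0,0,0],[0.0053,-0.0056,0],-1],[[0,0,0],[0.0053,-0.0056,0],-1],[[0,0,0],[0.0053,-0.0056,0],-1]]'
```

```text
t: 9.48
tcp_pos: [0.5593, 0.1022, 0.1141]
tool_rot: [0.17, 0.985, 0.001, 0.002]
force: [1.5, -1.0, 6.3]
grip_width: 0.274
grasp_force: 25.5
```

```bash
python3 -m inch '[[[0,0,0],[0,0,0],-0.3],[[0,0,0],[0,0,0],-0.2],[[0,0,0],[0,0,0],0.2],[[0,0,0],[0,0,0],0.6],[[0,0,0],[0,0,-0.03],0.6],[[0,0,0],[0,0,-0.08],0.6],[[0,0,0],[0,0,-0.13],0.6],[[0,0,0],[0,0,-0.13],0.6]]'
```

```text
t: 10.48
tcp_pos: [0.5597, 0.1025, 0.2469]
tool_rot: [0.17, 0.986, 0.001, 0.004]
force: [0.7, 0.2, -1.0]
grip_width: 0.805
grasp_force: 0.0
```

```bash
python3 -m inch '[[[0,0,0],[0.045,0.037,0],0.6],[[0,0,0],[0.09,0.074,0],0.6],[[0,0,0],[0.135,0.111,0],0.6],[[0,0,0],[0.18,0.148,0],0.6],[[0,0,0],[0.225,0.185,0],0.6],[[0,0,0],[0.225,0.185,0],0.6]]'; python3 - <<'E'
from h import *
for n,x0,y0 in (("top",180,95),("side",190,140)):
    im,c=shot(n); cv2.imwrite(f"pics/{n}3.png",cv2.resize(im[y0:y0+150,x0:x0+200],None,fx=4,fy=4,interpolation=cv2.INTER_CUBIC)[:,:,::-1])
E
```

```text
t: 11.22
tcp_pos: [0.4041, 0.3545, 0.2412]
tool_rot: [0.166, 0.986, -0.0, -0.001]
force: [-0.1, 0.1, -0.4]
grip_width: 0.798
grasp_force: 0.0
```

View pics/top3.png

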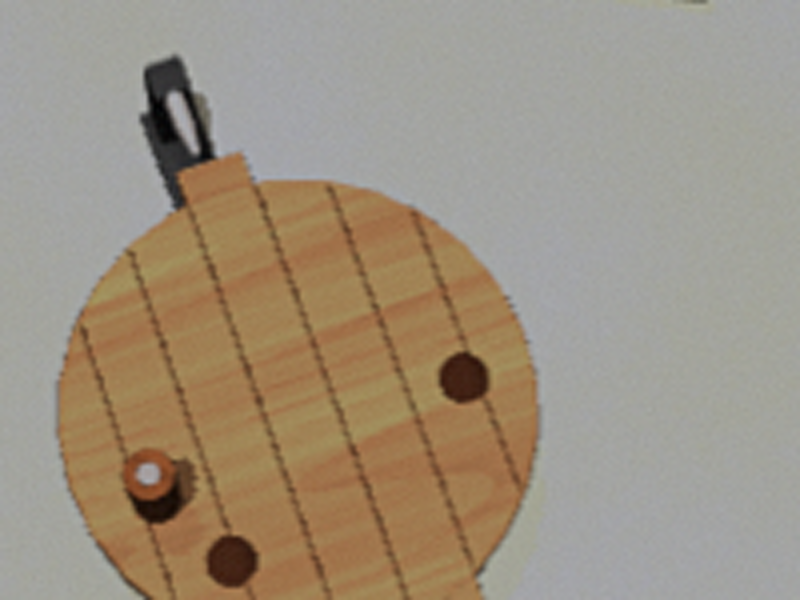

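View pics/side3.png

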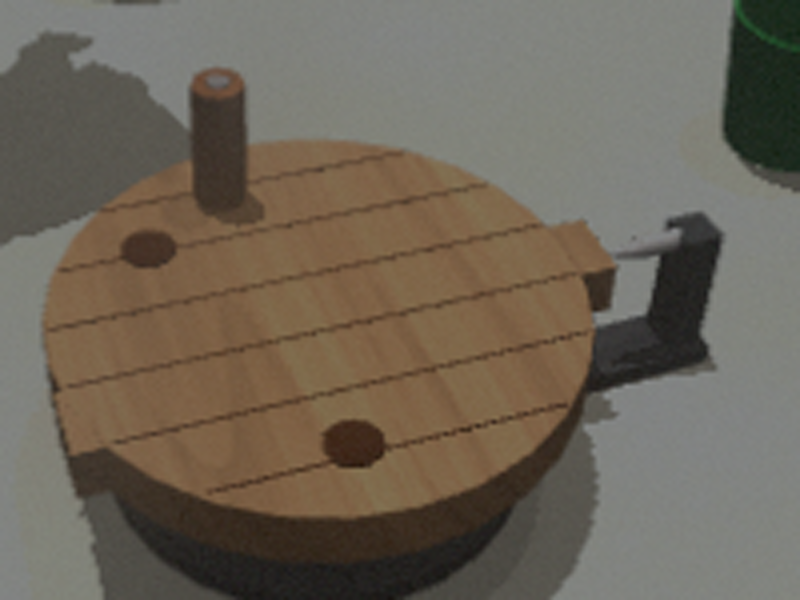

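The strip's end (top view (180,172)-(243,155)) now faces the pointer tip (about (199,154)). I'll check this numerically from both cameras.

```bash
python3 - <<'E'
from h import *
C=np.array([.5982,.0327]); t=cam("top"); s=cam("side")
T=lambda l:np.array(l)/4.+[180,95]; S=lambda l:np.array(l)/4.+[190,140]
for l,c,F in (([[252,597],[130,252]][::1],t,T),([[328,597],[191,208]],t,T),([[405,597],[260,190]],t,T),([[470,560],[330,187]],t,T),([[518,485],[415,210]],t,T),
  ([[50,328],[548,226]],s,S),([[62,387],[580,273]],s,S),([[110,442],[590,332]],s,S)):
    p=at_z(c,F(l),.085); d=p[1]-p[0]; print("line",np.degrees(np.arctan2(d[1],d[0])).round(2))
def rep(n,p):
    d=p[:,:2]-C; print(n,p[:,:2].round(4).tolist(),np.hypot(*d.T).round(4),np.degrees(np.arctan2(d[:,1],d[:,0])).round(1))
rep("postT",at_z(t,T([[149,474]]),.149));rep("postS",at_z(s,S([[218,81]]),.149))
for z in (.085,.082): rep(f"endT{z}",at_z(t,T([[211.5,163.5]]),z)); rep(f"endS{z}",at_z(s,S([[599,243.5]]),z))
rep("tip T",at_z(t,T([[199,154],[197,152]]),.071)); rep("tip S",at_z(s,S([[613,256]]),.071))
for nm,c,o in (("T",t,(180,95)),("S",s,(190,140))):
  for a in (13,15,17,19): 
    r=np.radians(a);u=np.array([np.cos(r),np.sin(r)])
    print(nm,a,((proj(c,[[*(C+.14*u),.071],[*(C+.176*u),.071]])-o)*4).round(0).tolist())
E
python3 - <<'E'
import cv2,numpy as np
a=cv2.imread('pics/top3.png')[60:210,120:270]; b=cv2.imread('pics/side3.png')[180:330,560:710]
o=np.hstack([cv2.resize(x,(400,400),interpolation=cv2.INTER_CUBIC) for x in(a,b)]); cv2.imwrite('pics/z.png',np.clip(o.astype(float)*1.5,0,255).astype(np.uint8))
E
```

```text
line 14.77
line 14.25
line 14.01
line 14.52
line 14.04
line 13.92
line 14.34
line 14.21
postT [[0.5584, 0.0998]] [0.078] [120.6]
postS [[0.5603, 0.1025]] [0.0794] [118.5]
endT0.085 [[0.7222, 0.0619]] [0.1274] [13.2]
endS0.085 [[0.7243, 0.0626]] [0.1296] [13.3]
endT0.082 [[0.7233, 0.0619]] [0.1284] [13.1]
endS0.082 [[0.7255, 0.066]] [0.1316] [14.7]
tip T [[0.7328, 0.0677], [0.7339, 0.0686]] [0.1391 0.1404] [14.6 14.8]
tip S [[0.7342, 0.0698]] [0.141] [15.3]
T 13 [[206.0, 150.0], [184.0, 86.0]]
T 15 [[196.0, 153.0], [173.0, 90.0]]
T 17 [[187.0, 156.0], [161.0, 94.0]]
T 19 [[178.0, 160.0], [150.0, 98.0]]
S 13 [[617.0, 264.0], [689.0, 249.0]]
S 15 [[612.0, 257.0], [682.0, 241.0]]
S 17 [[607.0, 251.0], [675.0, 233.0]]
S 19 [[601.0, 244.0], [668.0, 225.0]]
```

View pics/z.png

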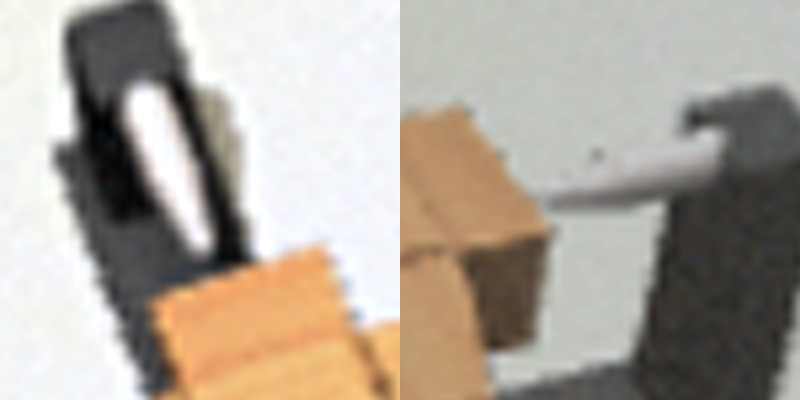

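The zoom shows the seat at about 14.2° (slats) and the pointer at about 14.9°, so it is roughly 1° (2 mm) short. There's plenty of time, so I'll regrip and nudge it by 1°.

```bash
python3 -m inch '[[[0,0,0],[-0.045,-0.037,0],0.6],[[0,0,0],[-0.09,-0.074,0],0.6],[[0,0,0],[-0.135,-0.111,0],0.6],[[0,0,0],[-0.18,-0.148,0],0.6],[[0,0,0],[-0.225,-0.185,0],0.6],[[0,0,0],[-0.225,-0.185,0],0.6],[[0,0,0],[-0.225,-0.185,0],0.6]]'
```

```text
t: 12.2
tcp_pos: [0.557, 0.1008, 0.2417]
tool_rot: [0.171, 0.985, 0.0, -0.001]
force: [-0.3, -0.0, 0.5]
grip_width: 0.799
grasp_force: 0.0
```

```bash
python3 -m inch '[[[0,0,0],[0,0,0.05],0.6],[[0,0,0],[0,0,0.1],0.6],[[0,0,0],[0,0,0.13],0.6],[[0,0,0],[0,0,0.13],0],[[0,0,0],[0,0,0.13],-0.3],[[0,0,0],[0,0,0.13],-1],[[0,0,0],[0,0,0.13],-1],[[0,0,0],[0,0,0.13],-1]]'
```

```text
t: 13.2
tcp_pos: [0.5585, 0.1027, 0.1144]
tool_rot: [0.169, 0.986, 0.001, 0.002]
force: [-1.3, 0.9, 7.2]
grip_width: 0.268
grasp_force: 26.0
```

```bash
python3 -m inch '[[[0,0,0],[0.0003,-0.0003,0],-1],[[0,0,0],[0.0006,-0.0007,0],-1],[[0,0,0],[0.0009,-0.001,0],-1],[[0,0,0],[0.0009,-0.001,0],-1],[[0,0,0],[0.0009,-0.001,0],-1]]'
```

```text
t: 13.82
tcp_pos: [0.5578, 0.1024, 0.1144]
tool_rot: [0.169, 0.986, 0.001, 0.002]
force: [-0.4, 3.0, 5.1]
grip_width: 0.276
grasp_force: 26.0
```

```bash
python3 -m inch '[[[0,0,0],[0,0,0],-0.3],[[0,0,0],[0,0,0],-0.2],[[0,0,0],[0,0,0],0.2],[[0,0,0],[0,0,0],0.6],[[0,0,0],[0,0,-0.03],0.6],[[0,0,0],[0,0,-0.08],0.6],[[0,0,0],[0,0,-0.13],0.6],[[0,0,0],[0,0,-0.13],0.6]]'
```

```text
t: 14.82
tcp_pos: [0.5585, 0.1018, 0.2469]
tool_rot: [0.17, 0.986, 0.001, 0.004]
force: [0.7, -0.1, -0.8]
grip_width: 0.8
grasp_force: 0.0
```

```bash
python3 -m inch '[[[0,0,0],[0.045,0.037,0],0.6],[[0,0,0],[0.09,0.074,0],0.6],[[0,0,0],[0.135,0.111,0],0.6],[[0,0,0],[0.18,0.148,0],0.6],[[0,0,0],[0.225,0.185,0],0.6],[[0,0,0],[0.225,0.185,0],0.6]]'; python3 - <<'E'
from h import *
o=[]
for n,x0,y0 in (("top",180,95),("side",190,140)):
    im,c=shot(n); o.append(cv2.resize(im[y0:y0+150,x0:x0+140] if n=="top" else im[y0:y0+150,x0+60:x0+200],(400,428),interpolation=cv2.INTER_CUBIC))
    a=im[y0:y0+150,x0:x0+200]; cv2.imwrite(f"pics/{n}5.png",cv2.resize(a,None,fx=4,fy=4,interpolation=cv2.INTER_CUBIC)[:,:,::-1])
E
```

```text
t: 15.58
tcp_pos: [0.403, 0.3538, 0.2412]
tool_rot: [0.166, 0.986, -0.0, -0.001]
force: [0.4, -1.3, 0.0]
grip_width: 0.799
grasp_force: 0.0
```

View pics/top5.png

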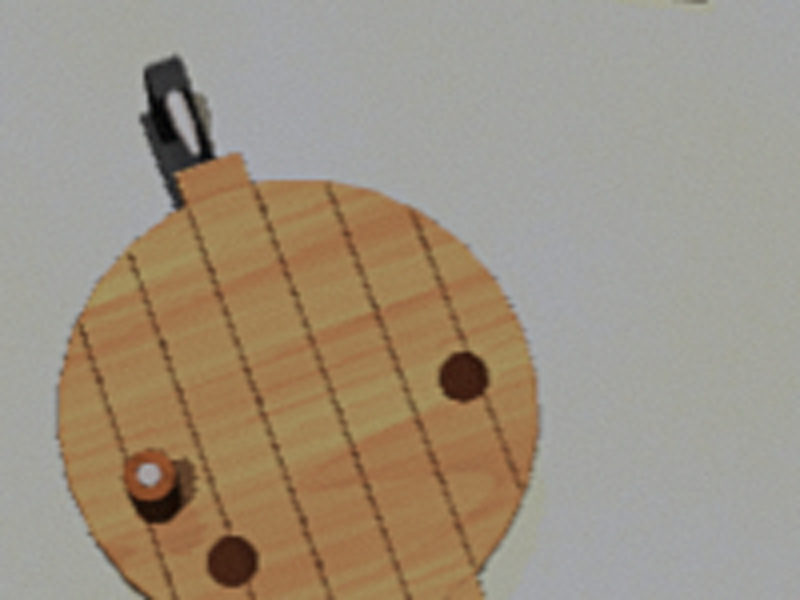

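The picture looks almost the same as before, with the strip end at about (178,172)-(242,154). I'll measure the actual change by registering the two pictures.

```bash
python3 - <<'E'
from h import *
for n in("top","side"):
    a,b=[cv2.cvtColor(cv2.imread(f"pics/{n}{k}.png"),6) for k in (3,5)]
    c=cam(n); o=np.array((180,95) if n=="top" else (190,140))
    # rectify seat plane z=.085: 0.25 mm/px, 1000 px... centre C
    C=np.array([.5982,.0327]); g=np.linspace(-.1,.1,401); X,Y=np.meshgrid(g,g)
    px=(proj(c,np.c_[C[0]+X.ravel(),C[1]+Y.ravel(),0*X.ravel()+.085])-o+.5)*4-.5
    px=px.reshape(401,401,2).astype(np.float32)
    A,B=[cv2.remap(i,px[...,0],px[...,1],1) for i in(a,b)]
    m=((np.hypot(X,Y)<.1)&(A>0)&(B>0)).astype(np.uint8)*255
    W=np.eye(2,3,dtype=np.float32)
    cc,W=cv2.findTransformECC(A,B,W,cv2.MOTION_EUCLIDEAN,(3,300,1e-7),m,5)
    print(n,cc,np.degrees(np.arctan2(W[1,0],W[0,0])))
E
```

```text
top 0.9869844588402449 0.27923295
side 0.9875765866237184 0.27150837
```

The seat turned +0.27°, so it is now about 0.6° (1.4 mm) short. There's time for one more small nudge.

```bash
python3 -m inch '[[[0,0,0],[-0.045,-0.037,0],0.6],[[0,0,0],[-0.09,-0.074,0],0.6],[[0,0,0],[-0.135,-0.111,0],0.6],[[0,0,0],[-0.18,-0.148,0],0.6],[[0,0,0],[-0.225,-0.185,0],0.6],[[0,0,0],[-0.225,-0.185,0],0.6],[[0,0,0],[-0.225,-0.185,0],0.6]]'
```

```text
t: 16.55
tcp_pos: [0.5558, 0.1002, 0.2417]
tool_rot: [0.171, 0.985, -0.0, -0.001]
force: [-0.6, -0.0, 0.6]
grip_width: 0.798
grasp_force: 0.0
```

```bash
python3 -m inch '[[[0,0,0],[0,0,0.05],0.6],[[0,0,0],[0,0,0.1],0.6],[[0,0,0],[0,0,0.13],0.6],[[0,0,0],[0,0,0.13],0],[[0,0,0],[0,0,0.13],-0.3],[[0,0,0],[0,0,0.13],-1],[[0,0,0],[0,0,0.13],-1],[[0,0,0],[0,0,0.13],-1]]'
```

```text
t: 17.55
tcp_pos: [0.5572, 0.1024, 0.1143]
tool_rot: [0.169, 0.986, 0.001, 0.002]
force: [-0.9, 3.4, 6.7]
grip_width: 0.274
grasp_force: 26.1
```

```bash
python3 -m inch '[[[0,0,0],[0.0003,-0.0003,0],-1],[[0,0,0],[0.0006,-0.0007,0],-1],[[0,0,0],[0.0009,-0.001,0],-1],[[0,0,0],[0.0009,-0.001,0],-1],[[0,0,0],[0.0009,-0.001,0],-1]]'
```

```text
t: 18.18
tcp_pos: [0.5563, 0.1019, 0.1144]
tool_rot: [0.169, 0.986, 0.001, 0.002]
force: [-1.9, 3.7, 6.1]
grip_width: 0.272
grasp_force: 26.1
```

```bash
python3 -m inch '[[[0,0,0],[0,0,0],-0.3],[[0,0,0],[0,0,0],-0.2],[[0,0,0],[0,0,0],0.2],[[0,0,0],[0,0,0],0.6],[[0,0,0],[0,0,-0.03],0.6],[[0,0,0],[0,0,-0.08],0.6],[[0,0,0],[0,0,-0.13],0.6],[[0,0,0],[0,0,-0.13],0.6]]'
```

```text
t: 19.18
tcp_pos: [0.5574, 0.1011, 0.2469]
tool_rot: [0.17, 0.986, 0.001, 0.004]
force: [0.2, -0.5, -1.0]
grip_width: 0.802
grasp_force: 0.0
```

```bash
python3 -m inch '[[[0,0,0],[0.045,0.037,0],0.6],[[0,0,0],[0.09,0.074,0],0.6],[[0,0,0],[0.135,0.111,0],0.6],[[0,0,0],[0.18,0.148,0],0.6],[[0,0,0],[0.225,0.185,0],0.6],[[0,0,0],[0.225,0.185,0],0.6]]'; python3 - <<'E'
from h import *
for n in("top","side"):
    im,c=shot(n); o=np.array((180,95) if n=="top" else (190,140)); x0,y0=o
    a=cv2.cvtColor(cv2.imread(f"pics/{n}3.png"),6); b=cv2.cvtColor(cv2.resize(im[y0:y0+150,x0:x0+200],None,fx=4,fy=4,interpolation=cv2.INTER_CUBIC),7)
    C=np.array([.5982,.0327]); g=np.linspace(-.1,.1,401); X,Y=np.meshgrid(g,g)
    px=((proj(c,np.c_[C[0]+X.ravel(),C[1]+Y.ravel(),0*X.ravel()+.085])-o+.5)*4-.5).reshape(401,401,2).astype(np.float32)
    A,B=[cv2.remap(i,px[...,0],px[...,1],1) for i in(a,b)]
    m=((np.hypot(X,Y)<.1)&(A>0)&(B>0)).astype(np.uint8)*255
    cc,W=cv2.findTransformECC(A,B,np.eye(2,3,dtype=np.float32),cv2.MOTION_EUCLIDEAN,(3,300,1e-7),m,5)
    print(n,cc,np.degrees(np.arctan2(W[1,0],W[0,0])))
E
```

```text
t: 19.92
tcp_pos: [0.4019, 0.3532, 0.2412]
tool_rot: [0.166, 0.986, -0.0, -0.001]
force: [0.3, -0.7, 0.6]
grip_width: 0.8
grasp_force: 0.0
top 0.9821627366413531 1.1404152
side 0.977257192719588 1.1086471
```

The seat is now at about 15.2° and the pointer at about 15°. It is free and at rest.

```bash
python3 -c "
from plant import manip
print(manip.close_job())"
```

```text
the job is handed in; nothing more can be done
None
```

The farthest-sticking strip now stands at the pointer tip, within about half a degree (1 mm) by my camera measurements. I let go of the seat, left it at rest with the arm clear, and handed the job in at about 20 s.

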